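# Find the hole with the indexing bushing and pass the index pin

## Robot

A 6-joint arm with a two-finger parallel gripper is mounted at the origin on a cart in front of the work surface, level with it; the furniture and walls round the work are solid. World frame = base frame: x ahead of the robot, y to its left, z up, the work surface at z = 0. Lengths are in m, angles in rad, forces in N, time in s.
With the tool pointing down it reaches from about 0.375 to 0.925 m from the base axis. Payload 5.7 kg.
Tool frame: the origin (TCP) lies between the finger pads; the fingertips stand 11 mm ahead of it and the grasp point (between the pads) lies 8 mm behind it (arm.tips_ahead is the distance from the TCP to the fingertips, in m); z points along the fingers, y is the line along which they close (so a half turn about z gives the same grasp; the last joint's range is limited). The gripper opens to 88 mm and grips with 3 to 60 N. Pads are 20 mm wide; open, the fingers measure 115 mm over their backs; the gripper's body (75 mm by 178 mm) begins 61 mm behind the grasp point.
Start: joints at [-1.405, 0.359, 1.51, -0, 1.272, -0.115], TCP at [0.166, -0.576, 0.234] pointing down, gripper open.
Joint ranges: [-2.97, 2.97], [-1.01, 2.36], [0.21, 2.38], [-0.96, 4.11], [0.2, 2.71], [-2.98, 2.98]. Speed limits (rad/s): [2.39, 2.39, 3.14, 3.14, 3.14, 3.14].

## Interface

Orientations are given as a unit quaternion [w, x, y, z].
In Python, from station import arm, viewer, job gives the robot as it stands. The module is installed in compiled form; this text tells all that it offers.
- The arm moves only by the shell command python3 -m inch 'ROWS' [FORCE]. ROWS is JSON, one flat list of numbers, 5 for each row, row after row: the finger opening in cm, from 0 to 8.78, then the shift along the tool's x, y, z in cm, then the turn about the tool's z in degrees. A call has 1 to 20 rows; each row shifts and turns the commanded pose from where the row before left it, along the tool's axes as they then stand; what a row does not reach is not made up. A row lasts 1/10 s, in which the tool goes at most 50 mm and 8.59 degrees, less where a joint would pass 70% of its speed; a pose out of reach is approached as far as the arm can. A call is refused whole if a number of a shift passes 5 or a number of a turn 8.59, either way. A call with a gripper value outside its range is refused whole. The fingers move at their own pace and stop on an object; FORCE is the grip in N (left out, the last holds). Time passes only in rows, so rows that do not move let the fingers close. It gives the time, the measured TCP pose, the force, the opening and the grip force at its end, in the units of the state.
- arm.sense(): the state, without advancing time (a new reading comes with each control period).
- viewer.capture(name): name is "scene" or "top" or "wrist"; returns a dict with "color" (420x560x3 uint8, blue, green, red), "fx", "fy", "cx", "cy" (pixels), "rvec" (rotation vector, rad) and "tvec" (3), from world to camera coordinates, as OpenCV has them. Camera axes: x right, y down, z forward; pixel columns grow to the right and rows downward; lengths in m; the calibration is good to about 2 mm. A picture is of the moment at which its call begins. There is no depth.
- job.sign_off(): hands the job in; it is judged then, once.
The state is a dict: "time_s": time; "joint_pos": joint angles; "qd": joint speeds; "effort": joint torques, N m; "tcp_pos": TCP position; "ee_rot": TCP orientation; "ft_force": force on the tool from outside, world axes, zero at the start; "moment": the same for the moment, N m; "finger_gap": finger opening in m; "finger_force": force on a finger pad.
Only numpy, scipy, OpenCV 4.12 (cv2) and the standard library are available. Lean on these libraries where they do the work, as an engineer would, in place of code of your own. Each camera call takes 0.05 s, during which the arm holds its last target. There are 200 camera calls.

## Task

Lock the indexing fixture: stand the knurled pin from the wooden rest in the fixture's guide hole, turn the tee-bar of the bushing until one of its hidden cross-holes comes under the pin and the pin drops in, then press the pin fully home so that its head sits on the guide. Be gentle: stop turning as soon as the pin drops, never force the pin against the bushing, and leave the other things on the bench where they are.

Things in the scene. Friction and masses are not known exactly. Their poses are not given: they have to be found in the camera images.
- index_pin: loose steel pin, about 60 g: knurled round head 16 mm in diameter, 24 mm tall, on a round shank 10 mm in diameter, 47 mm long, with a 3 mm chamfered tip. Origin on its axis at the underside of the head; z up through the head (head from z = 0 to 24 mm, tip at -47 mm). Starts upright in the pin rest, the head's underside 51 mm above the worktop.
- pin_rest: wooden block 64x64x34 mm, fixed to the worktop, with one vertical hole 12 mm in diameter and 30 mm deep in its middle, in which the pin stands. Origin at the centre of its underside.
- fixture: grey square housing 144x144 mm with an aluminium cover (top 49 mm above the worktop), fixed. Origin at the centre of its underside, on the bushing's axis; z up. The guide hole lies 52 mm from that axis in the fixture's -x direction, in a small steel guide block (26 mm radially, 30 mm across) whose top is 57 mm above the worktop.
- guide_mouth (a point): centre of the upper rim of the vertical guide hole, which is 11 mm in diameter, 18 mm long, with a 2 mm chamfer; 57 mm above the worktop. The pin is home when its head's underside meets the guide block here.
- flange_top (a point): point on the guide hole's axis, 20 mm below its rim, at the top of the bushing's hidden flange. A pin put in rests here, head underside 27 mm above the rim. When a flange hole (12.5 mm in diameter) comes under it, it falls 13 mm by its own weight onto a friction plug (head underside then 14 mm above the rim); from there it must be pressed with 5 to 6 N for the last 14 mm.
- bushing: the turning part: steel tee-bar 42 mm long, 14 mm wide, 24 mm tall on a stem over the middle of the fixture. Origin at the middle of the bar, on the vertical turning axis, 76 mm above the worktop (bar from 64 to 88 mm); x along the bar, z up. Turns both ways about z for a full turn, against about 0.12 N m, stays where it is left, cannot lift.
- flange_middle (a point): point on the turning axis in the hidden flange, which turns with the tee-bar and has four holes 90 degrees apart, 52 mm from the axis. Their angle to the bar is unseen and differs each time: turn slowly, up to 90 degrees either way, till the pin falls (within about 2 degrees of a hole). Turned further, the moment rises steeply: over 15 N between pin and bushing damages them.
- tuner_tin: loose bystander: round tin 72 mm in diameter, 28 mm tall. Origin at the centre of its underside.
- sanding_block: loose bystander: cork sanding block 67x112x30 mm. Origin at the centre of its underside.

How it is judged:
By the outcome, as a careful person would: the job done as asked, in the order asked, and still so for the second after the job is handed in, with the robot touching nothing.
It also fails if it takes over 72 s, if anything falls off the work surface, if the arm or the gripper's body presses on something with over 40 N, if the wrist force passes 120 N, or if a joint passes its speed limit or range.

## Working session

There is one attempt and no reset: what is moved stays moved. The work goes in short steps, Python scripts to look and compute and a shell command to move; the robot and the scene stay as the last step left them, time stands still between calls to the robot, and variables do not carry over. Pictures are saved under pics/ and viewed, at most 10 in all, crops included, and the job is handed in when it is done.

```bash
mkdir -p pics; cat > h.py <<'E'
import numpy as np, cv2
from station import arm, viewer, job
def cap(n,f=None):
    c=viewer.capture(n)
    if f: cv2.imwrite('pics/'+f,c['color'])
    return c
def ray(c,u,v,z):
    R=cv2.Rodrigues(np.array(c['rvec'],float))[0];t=np.array(c['tvec'],float).ravel()
    o=-R.T@t; d=R.T@np.array([(u-c['cx'])/c['fx'],(v-c['cy'])/c['fy'],1])
    return o+d*(z-o[2])/d[2]
def proj(c,p):
    R=cv2.Rodrigues(np.array(c['rvec'],float))[0];q=R@np.array(p,float)+np.array(c['tvec'],float).ravel()
    return q[0]/q[2]*c['fx']+c['cx'],q[1]/q[2]*c['fy']+c['cy']
E
python3 - <<'E'
from h import *
import pickle
a=cap('top','top.png');b=cap('scene','scene.png');pickle.dump((a,b),open('c.pkl','wb'))
s=arm.sense();print(s['time_s'],s['tcp_pos'],s['ee_rot'],arm.tips_ahead)
E
```

```text
0.1 [ 0.16617597 -0.57591586  0.23290915] [-8.21323857e-04  9.90157550e-01  1.39954820e-01 -1.61600144e-05] 0.011
```

View pics/top.png

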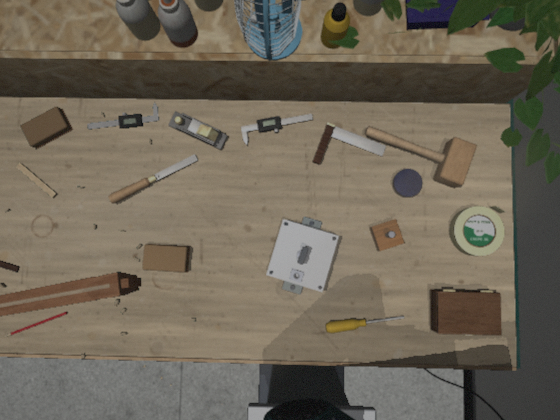

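View pics/scene.png

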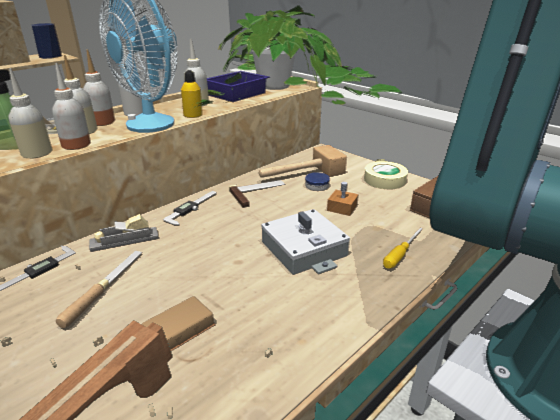

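The top view shows the fixture centred near (303,255) with its guide at (297,276), and the pin in its rest at (390,235). The tin is at (407,183). Next I'll enlarge this view and compute positions.

```bash
python3 - <<'E'
from h import *
import pickle
a,b=pickle.load(open('c.pkl','rb'))
im=a['color'][205:305,260:420];cv2.imwrite('pics/crop.png',cv2.resize(im,None,fx=5,fy=5,interpolation=cv2.INTER_CUBIC))
for n,u,v,z in [('pin',391.5,234,.075),('rest',387,235.5,.034),('bar',304,255,.088),('guide',297,276,.057),('c1',284,217,.049),('c2',341,236,.049),('c3',321,292,.049),('c4',267,275,.049)]: print(n,ray(a,u,v,z).round(4))
print(-cv2.Rodrigues(a['rvec'])[0].T@a['tvec'])
E
```

```text
pin [ 0.5833 -0.1827  0.075 ]
rest [ 0.581  -0.1812  0.034 ]
bar [0.5286 0.0268 0.088 ]
guide [0.477  0.0418 0.057 ]
c1 [0.6208 0.0766 0.049 ]
c2 [ 0.5768 -0.0649  0.049 ]
c3 [ 0.4393 -0.0176  0.049 ]
c4 [0.4773 0.1152 0.049 ]
[0.54060863 0.06461477 1.12527052]
```

View pics/crop.png

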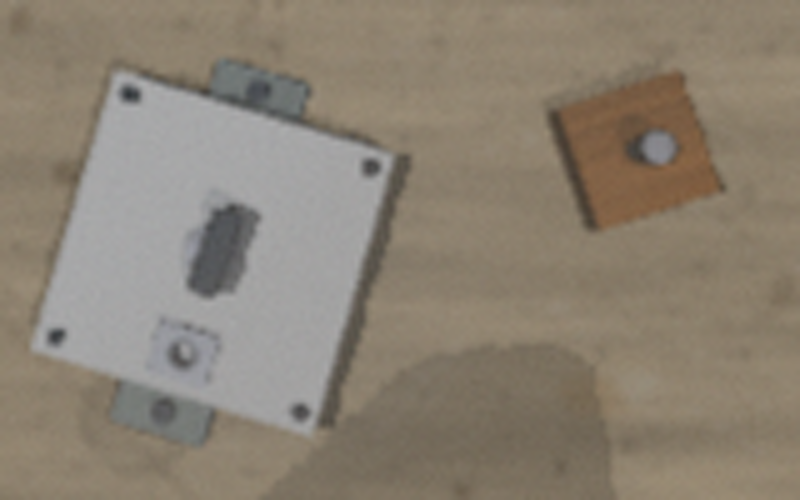

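```bash
python3 - <<'E'
from h import *
import pickle
a,b=pickle.load(open('c.pkl','rb'))
r=lambda n,u,v,z:(print(n,p:=ray(a,u/5+259.6,v/5+204.6,z)),p)[1]
pin=r('pin',659,148,.075);g=r('guide',184,352,.057)
cs=[r('c',*c,.049) for c in [(116,68),(397,155),(315,435),(33,350)]]
ctr=sum(cs)/4;print('ctr',ctr)
d=ctr-g;print('fix yaw',np.degrees(np.arctan2(d[1],d[0])),np.linalg.norm(d[:2]))
for i in range(4):
  e=cs[i]-cs[(i+1)%4];print(np.linalg.norm(e),np.degrees(np.arctan2(e[1],e[0])))
p=r('b1',222,295,.088);q=r('b2',250,206,.088);e=q-p;print('bar',(p+q)/2,np.degrees(np.arctan2(e[1],e[0])),np.linalg.norm(e))
print('scene', proj(b,pin),proj(b,g),proj(b,ctr))
s=arm.sense();R=lambda y:0
x,y=s['tcp_pos'][:2];th=2*np.arctan2(.13995,.99016);X=np.array([np.cos(th),np.sin(th)]);Y=np.array([X[1],-X[0]])
D=pin[:2]-[x,y];print('move tool',D@X*100,D@Y*100,np.degrees(th))
E
```

```text
pin [ 0.58283316 -0.1824415   0.075     ]
guide [0.4794185  0.04329109 0.057     ]
c [0.61776531 0.079469   0.049     ]
c [ 0.57765886 -0.05999723  0.049     ]
c [ 0.44032017 -0.02149354  0.049     ]
c [0.47820698 0.11719906 0.049     ]
ctr [0.52848783 0.02879432 0.049     ]
fix yaw -16.458951090789387 0.05116596173394188
0.14511841377724868 73.95629688395759
0.14263397038516945 -15.661145193481827
0.1437742970155175 -105.2787867308758
0.1445686101857445 164.87155287247123
b1 [0.50834332 0.02644424 0.088     ]
b2 [0.55062005 0.01389064 0.088     ]
bar [0.52948169 0.02016744 0.088     ] -16.53818723103465 0.04410118694602132
scene (np.float64(344.41636024722857), np.float64(182.77099073915994)) (np.float64(317.3818961662222), np.float64(238.54012416649124)) (np.float64(304.79466070841573), np.float64(230.35271456940552))
move tool 50.93853981847127 -26.258676865549784 16.08988304575209
```

```bash
python3 -m inch '[4,2.83,-1.46,0,0,4,2.83,-1.46,0,0,4,2.83,-1.46,0,0,4,2.83,-1.46,0,0,4,2.83,-1.46,0,0,4,2.83,-1.46,0,0,4,2.83,-1.46,0,0,4,2.83,-1.46,0,0,4,2.83,-1.46,0,0,4,2.83,-1.46,0,0,4,2.83,-1.46,0,0,4,2.83,-1.46,0,0,4,2.83,-1.46,0,0,4,2.83,-1.46,0,0,4,2.83,-1.46,0,0,4,2.83,-1.46,0,0,4,2.83,-1.46,0,0,4,2.83,-1.46,0,0]' 20
python3 -m inch '[4,0,0,0.8,6.36,4,0,0,0.8,6.36,4,0,0,0.8,6.36,4,0,0,0.8,6.36,4,0,0,0.8,6.36,4,0,0,0,0,4,0,0,0,0]'
python3 - <<'E'
from h import *
import pickle
c=cap('wrist','w1.png');pickle.dump(c,open('w.pkl','wb'));print(arm.sense())
E
```

```text
time_s: 1.9
tcp_pos: [0.5834, -0.1816, 0.2332]
ee_rot: [-0.0, 0.99, 0.14, -0.0]
ft_force: [-0.3, -0.3, -0.0]
finger_gap: 0.0401
finger_force: 0.0
time_s: 2.6
tcp_pos: [0.5826, -0.1827, 0.1934]
ee_rot: [-0.0, 0.991, -0.135, -0.0]
ft_force: [-0.8, 0.2, 0.4]
finger_gap: 0.0399
finger_force: 0.0
{'time_s': 2.65, 'joint_pos': array([-4.16991736e-01,  4.11111752e-01,  1.53286782e+00,  1.39284821e-04,
        1.19774294e+00,  1.42531921e+00]), 'qd': array([-0.00028507, -0.00499297, -0.00716874,  0.00074301, -0.00071013,
        0.00548528]), 'effort': array([ 9.04991728e-03, -5.31850290e+01, -2.55663389e+01,  2.38539168e-02,
       -4.63393028e-02,  1.74638856e-02]), 'tcp_pos': array([ 0.58292548, -0.18280823,  0.19377743]), 'ee_rot': array([-8.03237189e-05,  9.90795680e-01, -1.35365844e-01, -4.43803770e-05]), 'ft_force': array([-0.69518415, -0.32986952, -0.010357  ]), 'moment': array([ 0.10240099, -0.03958538,  0.00124499]), 'finger_force': 0.0, 'finger_gap': 0.040018006827858145}
```

View pics/w1.png

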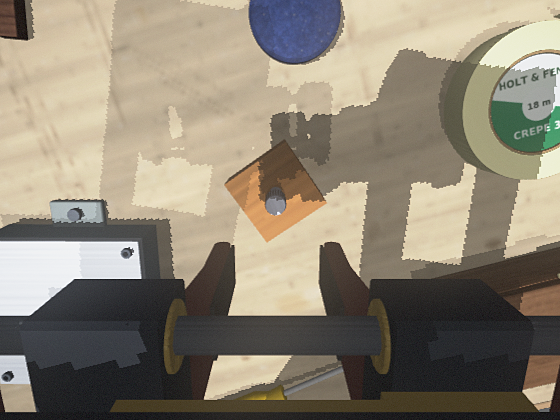

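The wrist view shows the pin in its rest, with the head at about (275,205), and the fingers on either side of column 277.

```bash
python3 - <<'E'
from h import *
import pickle
c=pickle.load(open('w.pkl','rb'))
im=c['color'][170:230,235:315];cv2.imwrite('pics/w1c.png',cv2.resize(im,None,fx=8,fy=8,interpolation=cv2.INTER_CUBIC))
print(ray(c,275,208,.075),proj(c,[.5828,-.1825,.075]),proj(c,[.5828,-.1825,.051]))
E
```

```text
[ 0.58235675 -0.18229507  0.075     ] (np.float64(275.10328119131964), np.float64(207.3860715301159)) (np.float64(275.2088340489489), np.float64(199.99214197089552))
```

View pics/w1c.png

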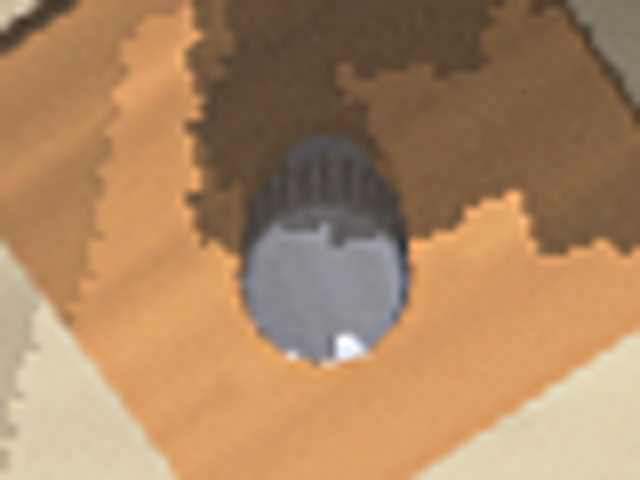

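The head top is at (275.3,204.8) in the full image, within about 1 mm of the estimate. I'll descend and grasp.

```bash
python3 -m inch '[4,0.1,0,2,0,4,0,0,2.5,0,4,0,0,2.5,0,4,0,0,2.5,0,4,0,0,1.7,0,4,0,0,1.4,0,4,0,0,0.7,0,4,0,0,0,0,1.2,0,0,0,0,1.2,0,0,0,0,1.2,0,0,0,0,1.2,0,0,0,0,1.2,0,0,0,0]' 20
```

```text
time_s: 3.95
tcp_pos: [0.5844, -0.1833, 0.0613]
ee_rot: [0.0, 0.991, -0.137, 0.001]
ft_force: [0.3, 0.0, 2.9]
finger_gap: 0.0153
finger_force: 20.0
```

```bash
python3 -m inch '[1.2,0,0,-1,0,1.2,0,0,-2,0,1.2,0,0,-2.5,0,1.2,0,0,-2.5,0,1.2,0,0,-2,0,1.2,0,0,0,0]'
python3 -m inch '[1.2,-0.9,-1,0,0,1.2,-1.1,-1.3,0,0,1.2,-1.1,-1.3,0,0,1.2,-1.1,-1.3,0,0,1.2,-1.1,-1.3,0,0,1.2,-1.1,-1.3,0,0,1.2,-1.1,-1.3,0,0,1.2,-1.1,-1.3,0,0,1.2,-1.1,-1.3,0,0,1.2,-1.1,-1.3,0,0,1.2,-1.1,-1.3,0,0,1.2,-1.1,-1.3,0,0,1.2,-1.1,-1.3,0,0,1.2,-1.1,-1.3,0,0,1.2,-1.06,-0.95,0,0,1.2,0,0,0,0,1.2,0,0,0,0]'
python3 - <<'E'
from h import *
import pickle
c=cap('wrist','w2.png');b=cap('scene');pickle.dump((c,b),open('w.pkl','wb'));s=arm.sense();print(s['tcp_pos'],s['ee_rot'],s['finger_gap'],s['joint_pos'])
u=[int(x) for x in proj(b,[.4785,.042,.09])]
im=b['color'][u[1]-60:u[1]+60,u[0]-80:u[0]+80]
im=cv2.resize(im,None,fx=3.3,fy=3.3,interpolation=cv2.INTER_CUBIC)
w=c['color'][150:390,180:380];w=cv2.resize(w,None,fx=1.32,fy=1.32*im.shape[0]/(240*1.32))
print(u,im.shape,w.shape);cv2.imwrite('pics/m2.png',np.hstack([im,w]))
E
```

```text
time_s: 4.55
tcp_pos: [0.5857, -0.1839, 0.1641]
ee_rot: [0.001, 0.991, -0.137, 0.003]
ft_force: [0.5, -0.8, -0.8]
finger_gap: 0.0153
finger_force: 20.0
time_s: 6.25
tcp_pos: [0.4785, 0.0426, 0.1608]
ee_rot: [0.0, 0.991, -0.136, 0.0]
ft_force: [-0.2, -0.2, 0.2]
finger_gap: 0.0155
finger_force: 20.0
[0.47894305 0.04204117 0.16081272] [ 4.43217576e-05  9.90603992e-01 -1.36761070e-01  3.71468901e-04] 0.01555432925785938 [-5.61322708e-02  2.74797718e-01  1.84994401e+00 -1.74701131e-04
  1.01611761e+00  1.78913807e+00]
[318, 225] (396, 528, 3) (396, 264, 3)
```

View pics/m2.png

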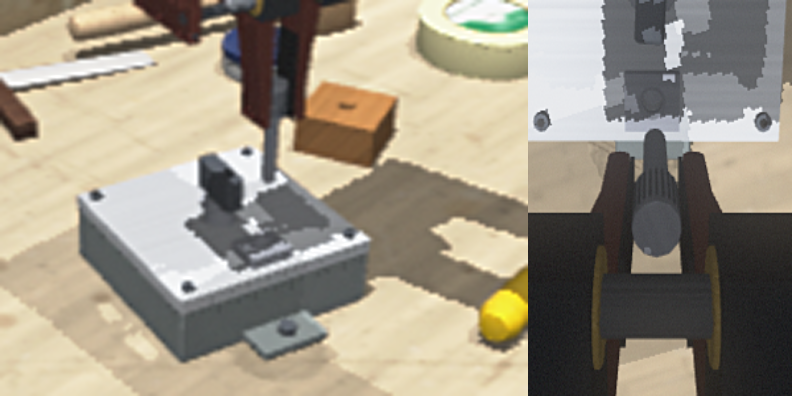

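The pin hangs upright over the guide. In the wrist view the guide hole is at about (274,209) and the pin tip at about (275,231). I'll enlarge this to correct the position.

```bash
python3 - <<'E'
from h import *
import pickle
c,b=pickle.load(open('w.pkl','rb'))
im=c['color'][185:310,225:325].astype(float);im=np.clip(255*(im/255)**.6,0,255).astype('uint8')
im=cv2.resize(im,None,fx=4.8,fy=4.8,interpolation=cv2.INTER_CUBIC);cv2.imwrite('pics/w2c.png',im)
s=arm.sense();x,y,z=s['tcp_pos']
for q in [(x,y,z-.0103-.047),(x,y,z-.0103-.044),(x,y,z-.0103),(x,y,z+.0137),(x,y,.057),(.4785,.042,.057)]:
  u,v=proj(c,q);print((u,v),((u+.5-225)*4.8,(v+.5-185)*4.8))
for q in [(.4885,.042,.057),(.4785,.052,.057),(x+.01,y,z-.057)]: print(proj(c,q))
E
```

```text
(np.float64(275.7371193800803), np.float64(232.59774509988762)) (np.float64(245.93817302438538), np.float64(230.86917647946055))
(np.float64(275.72903984855634), np.float64(234.2152584191459)) (np.float64(245.89939127307042), np.float64(238.6332404119003))
(np.float64(275.5796603734988), np.float64(264.1208649279968)) (np.float64(245.18236979279436), np.float64(382.1801516543847))
(np.float64(275.4627458653279), np.float64(287.52702079506423)) (np.float64(244.621180153574), np.float64(494.52969981630827))
(np.float64(275.8397397713362), np.float64(212.05325570798965)) (np.float64(246.43075090241382), np.float64(132.2556273983503))
(np.float64(276.0606010495108), np.float64(212.6094234679925)) (np.float64(247.49088503765188), np.float64(134.92523264636407))
(np.float64(272.28389344639015), np.float64(199.6045935132084))
(np.float64(262.7330080269195), np.float64(216.20489247352833))
(np.float64(271.16651658657264), np.float64(217.26466673304327))
```

View pics/w2c.png

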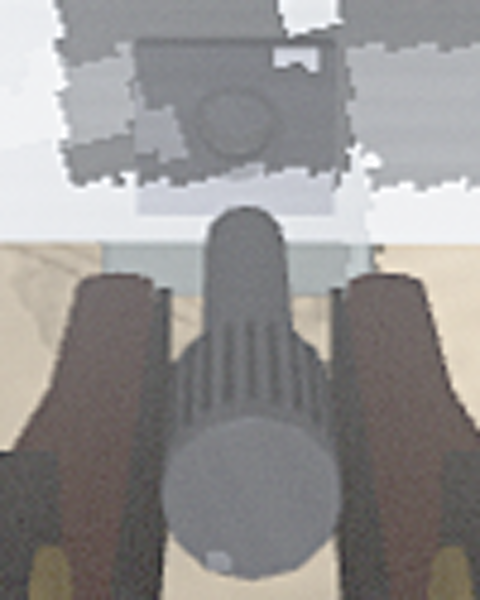

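```bash
python3 -m inch '[1.2,0.13,-0.16,1,0,1.2,0,0,1.3,0,1.2,0,0,1.1,0,1.2,0,0,0.5,0,1.2,0,0,0,0,1.2,0,0,0,0]'
python3 - <<'E'
from h import *
import pickle
c=cap('wrist');b=cap('scene');pickle.dump((c,b),open('w.pkl','wb'))
im=c['color'][185:310,225:325].astype(float);im=np.clip(255*(im/255)**.6,0,255).astype('uint8')
im=cv2.resize(im,None,fx=4.8,fy=4.8,interpolation=cv2.INTER_CUBIC)
s=arm.sense();x,y,z=s['tcp_pos'];print(x,y,z)
u=[int(t) for t in proj(b,[x,y,.06])];m=b['color'][u[1]-60:u[1]+40,u[0]-25:u[0]+28]
m=cv2.resize(m,None,fx=6,fy=6,interpolation=cv2.INTER_CUBIC);print(m.shape,u)
cv2.imwrite('pics/w3.png',np.hstack([im,m]))
for q in [(x,y,z-.0573),(x,y,z-.0543),(x,y,.057)]:
  u_,v=proj(c,q);print(((u_+.5-225)*4.8,(v+.5-185)*4.8))
for q in [(x,y,z-.0573),(x,y,.057),(.4809,.0433,.057),(.4794,.0433,.057)]:
  p=proj(b,q);print('scene',480+(p[0]+.5-u[0]+25)*6,(p[1]+.5-u[1]+60)*6)
E
```

```text
time_s: 6.95
tcp_pos: [0.4802, 0.0435, 0.1216]
ee_rot: [-0.0, 0.991, -0.137, -0.0]
ft_force: [-0.0, 0.2, 0.4]
finger_gap: 0.0157
finger_force: 20.0
0.48051024984005947 0.043551104602717494 0.12205188263375513
(600, 318, 3) [316, 237]
(np.float64(241.7974261188392), np.float64(233.87042631982538))
(np.float64(241.6990713537075), np.float64(241.7047726811302))
(np.float64(242.0399332894368), np.float64(214.55377026340048))
scene 639.4477553972899 353.1569298138546
scene 638.4860466646272 371.32077835579827
scene 638.1168302020578 370.61560427450536
scene 641.3144967265372 372.2709616885511
```

View pics/w3.png

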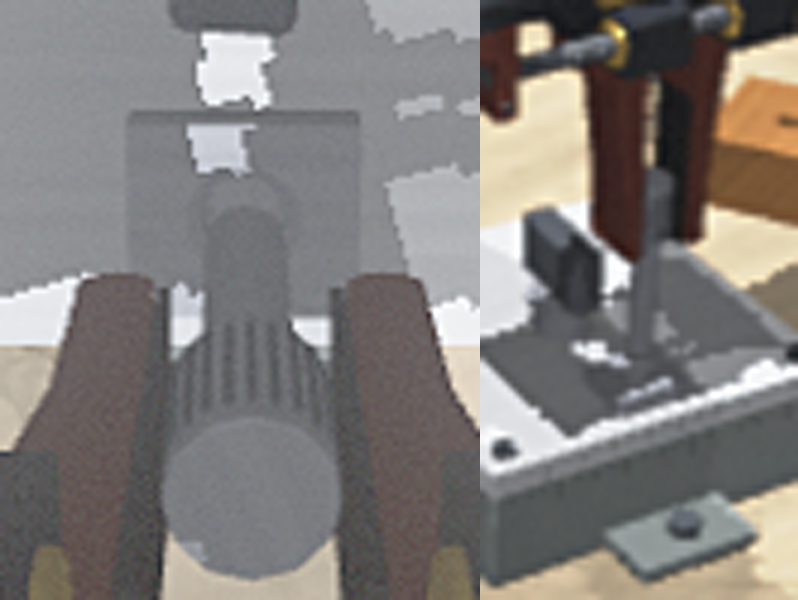

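The pin tip is about 0.6 mm right of the guide hole: shank centre column 247 against ring centre 241.5 in the crop. Fore and aft it is aligned. I'll correct this and lower.

```bash
python3 -m inch '[1.2,0,-0.06,0.3,0,1.2,0,0,0.3,0,1.2,0,0,0.3,0,1.2,0,0,0.2,0,1.2,0,0,0,0]'; python3 -m inch '[1.2,0,0,0.3,0,1.2,0,0,0.3,0,1.2,0,0,0.3,0,1.2,0,0,0.3,0,1.2,0,0,0.2,0,1.2,0,0,0,0]'
```

```text
time_s: 7.55
tcp_pos: [0.4799, 0.0442, 0.1103]
ee_rot: [-0.0, 0.991, -0.137, -0.0]
ft_force: [0.1, -0.6, -0.4]
finger_gap: 0.0156
finger_force: 20.0
time_s: 8.15
tcp_pos: [0.4801, 0.0442, 0.0964]
ee_rot: [-0.0, 0.991, -0.137, -0.0]
ft_force: [-0.3, -0.3, -0.5]
finger_gap: 0.0154
finger_force: 20.0
```

```bash
python3 -m inch '[2.5,0,0,0,0,4,0,0,0,0,4,0,0,0,0,4,0,0,-1.5,0,4,0,0,-2,0,4,0,0,-0.7,0,4,2,0,0,0,4,2,0,0,0,4,1.2,0,0,0,4,0,0,0,0,4,0,0,0,0]'
python3 - <<'E'
from h import *
import pickle
c=cap('wrist');b=cap('scene');t=cap('top');pickle.dump((c,b,t),open('w.pkl','wb'))
s=arm.sense();x,y,z=s['tcp_pos'];print(x,y,z,s['joint_pos'][5])
im=cv2.resize(c['color'][150:420,150:400],None,fx=1.9,fy=2.0)
u=[int(q) for q in proj(b,[.48,.044,.08])];m=b['color'][u[1]-60:u[1]+60,u[0]-35:u[0]+35]
m=cv2.resize(m,None,fx=4.5,fy=4.5,interpolation=cv2.INTER_CUBIC)
cv2.imwrite('pics/w4.png',np.hstack([im,m]));print(im.shape,m.shape)
for q in [(.48,.0442,.108),(.48,.0442,.084)]:
  p=proj(b,q);print('scene',475+(p[0]+.5-u[0]+35)*4.5,(p[1]+.5-u[1]+60)*4.5)
for q in [(x,y,.088)]:
  p=proj(c,q);print('wrist',(p[0]+.5-150)*1.9,(p[1]+.5-150)*2)
E
```

```text
time_s: 9.25
tcp_pos: [0.5294, 0.0302, 0.1382]
ee_rot: [-0.0, 0.991, -0.137, -0.001]
ft_force: [0.1, -0.1, -0.1]
finger_gap: 0.0397
finger_force: 0.0
0.5289942601141345 0.030381533283297638 0.13835102098997823 1.7715715098591827
(540, 475, 3) (540, 315, 3)
scene 639.1498818630135 223.5723862527316
scene 636.8264135343541 267.46310426009484
wrist 238.31031451050887 176.93853058347844
```

View pics/w4.png

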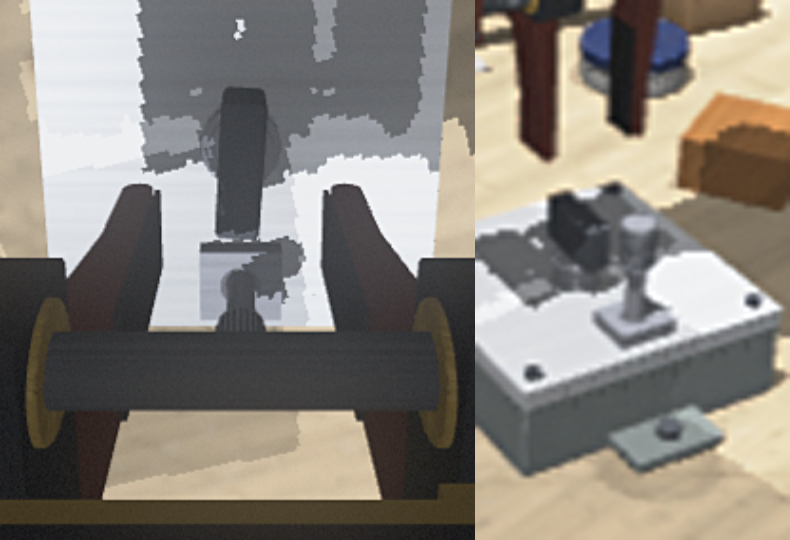

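The pin stands in the guide at the expected level, with its head top near row 222 in the right-hand crop. The bar lies between the fingers, turned about 2° from the tool. Next I'll descend and grip the bar.

```bash
python3 -m inch '[4,0,0.05,1.5,2,4,0,0,2,0,4,0,0,1.5,0,4,0,0,1.1,0,4,0,0,0,0,4,0,0,0,0]'
python3 -m inch '[1,0,0,0,0,1,0,0,0,0,1,0,0,0,0,1,0,0,0,0,1,0,0,0,0]' 30
cat > chk.py <<'E'
from h import *
import os,sys
b=cap('scene');s=arm.sense()
u,v=[int(round(q)) for q in proj(b,[.48,.0442,.1])]
if not os.path.exists('ref.npy'): np.save('ref.npy',b['color'])
r=np.load('ref.npy');f=lambda i:cv2.cvtColor(i,cv2.COLOR_BGR2GRAY).astype('float32')
T=f(r)[v-9:v+9,u-8:u+9];W=f(b['color'])[v-12:v+22,u-10:u+11]
m=cv2.matchTemplate(W,T,cv2.TM_CCOEFF_NORMED);_,mx,_,(dx,dy)=cv2.minMaxLoc(m)
print(round(s['time_s'],2),'dv',dy-3,'score',round(mx,2),'Mz',round(s['moment'][2],3),'F',s['ft_force'].round(1),'gap',round(s['finger_gap'],4),flush=True)
cv2.imwrite('pics/last.png',cv2.resize(b['color'][v-60:v+50,u-60:u+60],None,fx=5,fy=5,interpolation=cv2.INTER_CUBIC))
sys.exit(0 if abs(dy-3)<3 and abs(s['moment'][2])<.35 else 1)
E
python3 chk.py
```

```text
time_s: 10.0
tcp_pos: [0.53, 0.0297, 0.0779]
ee_rot: [-0.0, 0.988, -0.154, -0.0]
ft_force: [0.2, 0.4, -0.2]
finger_gap: 0.0398
finger_force: 0.0
time_s: 10.5
tcp_pos: [0.5306, 0.0301, 0.0781]
ee_rot: [-0.0, 0.988, -0.154, 0.0]
ft_force: [0.8, 3.6, 3.3]
finger_gap: 0.0137
finger_force: 29.9
10.55 dv 0 score 1.0 Mz 0.06 F [0.6 3.3 3.9] gap 0.0135
```

View pics/last.png

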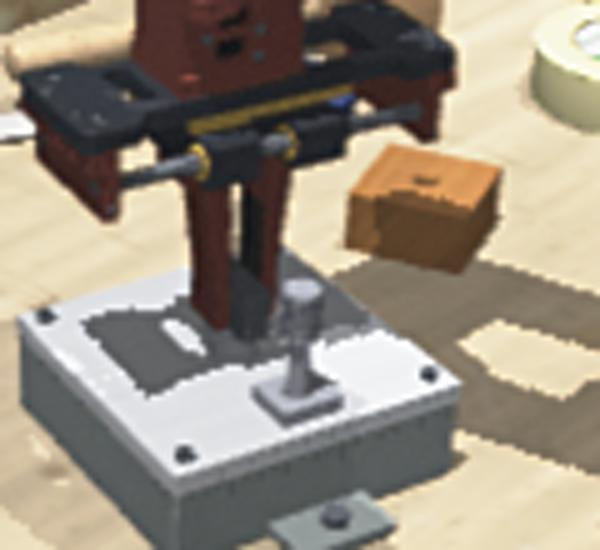

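The pin is clearly visible beside the fingers gripping the bar, with its head near (303,300). I'll turn in small steps and check after each one.

```bash
I="python3 -m inch"; exec 3>&1
python3 -m inch '[1,0,0,0,-0.75,1,0,0,0,-0.75]' >/dev/null && python3 chk.py && python3 -m inch '[1,0,0,0,-0.75,1,0,0,0,-0.75]' >/dev/null && python3 chk.py && python3 -m inch '[1,0,0,0,-0.75,1,0,0,0,-0.75]' >/dev/null && python3 chk.py && python3 -m inch '[1,0,0,0,-0.75,1,0,0,0,-0.75]' >/dev/null && python3 chk.py && python3 -m inch '[1,0,0,0,-0.75,1,0,0,0,-0.75]' >/dev/null && python3 chk.py && python3 -m inch '[1,0,0,0,-0.75,1,0,0,0,-0.75]' >/dev/null && python3 chk.py; python3 -c "
from station import arm;s=arm.sense();print(s['tcp_pos'],s['ee_rot'],s['joint_pos'][5])"
```

```text
10.8 dv 0 score 0.97 Mz -0.166 F [0.1 5.2 5.1] gap 0.0137
11.05 dv 0 score 0.93 Mz -0.134 F [-0.7  4.6  5.1] gap 0.0139
11.3 dv 0 score 0.93 Mz -0.145 F [1.  4.6 5.2] gap 0.0136
11.55 dv 0 score 0.93 Mz -0.112 F [0.4 5.2 5.8] gap 0.0136
11.8 dv 0 score 0.92 Mz -0.123 F [0.2 5.7 6.2] gap 0.0139
12.05 dv 0 score 0.92 Mz -0.139 F [0.8 5.9 5.4] gap 0.0136
[0.53063446 0.03025815 0.07808581] [-6.11281559e-04  9.97156021e-01 -7.53608926e-02  4.82132752e-04] 1.6467222289134764
```

```bash
sed -i 's/<.35/<.25/' chk.py
python3 -m inch '[1,0,0,0,-0.75,1,0,0,0,-0.75]' >/dev/null && python3 chk.py && python3 -m inch '[1,0,0,0,-0.75,1,0,0,0,-0.75]' >/dev/null && python3 chk.py && python3 -m inch '[1,0,0,0,-0.75,1,0,0,0,-0.75]' >/dev/null && python3 chk.py && python3 -m inch '[1,0,0,0,-0.75,1,0,0,0,-0.75]' >/dev/null && python3 chk.py && python3 -m inch '[1,0,0,0,-0.75,1,0,0,0,-0.75]' >/dev/null && python3 chk.py && python3 -m inch '[1,0,0,0,-0.75,1,0,0,0,-0.75]' >/dev/null && python3 chk.py && python3 -m inch '[1,0,0,0,-0.75,1,0,0,0,-0.75]' >/dev/null && python3 chk.py && python3 -m inch '[1,0,0,0,-0.75,1,0,0,0,-0.75]' >/dev/null && python3 chk.py && python3 -m inch '[1,0,0,0,-0.75,1,0,0,0,-0.75]' >/dev/null && python3 chk.py && python3 -m inch '[1,0,0,0,-0.75,1,0,0,0,-0.75]' >/dev/null && python3 chk.py && python3 -m inch '[1,0,0,0,-0.75,1,0,0,0,-0.75]' >/dev/null && python3 chk.py && python3 -m inch '[1,0,0,0,-0.75,1,0,0,0,-0.75]' >/dev/null && python3 chk.py
```

```text
12.3 dv 0 score 0.91 Mz -0.087 F [0.4 6.2 6.1] gap 0.0138
12.55 dv 0 score 0.9 Mz -0.162 F [0.6 6.2 5.5] gap 0.0138
12.8 dv 0 score 0.9 Mz -0.104 F [0.3 5.8 6.3] gap 0.0134
13.05 dv 0 score 0.89 Mz -0.13 F [0.5 6.2 5.1] gap 0.0139
13.3 dv 0 score 0.88 Mz -0.127 F [0.3 5.9 5.1] gap 0.0139
13.55 dv 0 score 0.88 Mz -0.155 F [1.5 6.2 4.7] gap 0.0137
13.8 dv 0 score 0.87 Mz -0.135 F [0.7 7.2 5.3] gap 0.0135
14.05 dv 0 score 0.87 Mz -0.226 F [-0.1  6.9  5.5] gap 0.0136
14.3 dv 0 score 0.87 Mz -0.178 F [-0.5  7.7  5.6] gap 0.014
14.55 dv 0 score 0.88 Mz -0.104 F [0.1 7.1 5.3] gap 0.0136
14.8 dv 0 score 0.88 Mz -0.097 F [0.8 7.9 5.2] gap 0.0139
15.05 dv 0 score 0.88 Mz -0.174 F [0.5 7.9 5. ] gap 0.0137
```

```bash

python3 -m inch '[1,0,-0.03,0,-0.75,1,0,0,0,-0.75]' >/dev/null && python3 chk.py && python3 -m inch '[1,0,0,0,-0.75,1,0,0,0,-0.75]' >/dev/null && python3 chk.py && python3 -m inch '[1,0,0,0,-0.75,1,0,0,0,-0.75]' >/dev/null && python3 chk.py && python3 -m inch '[1,0,0,0,-0.75,1,0,0,0,-0.75]' >/dev/null && python3 chk.py && python3 -m inch '[1,0,0,0,-0.75,1,0,0,0,-0.75]' >/dev/null && python3 chk.py && python3 -m inch '[1,0,0,0,-0.75,1,0,0,0,-0.75]' >/dev/null && python3 chk.py && python3 -m inch '[1,0,0,0,-0.75,1,0,0,0,-0.75]' >/dev/null && python3 chk.py && python3 -m inch '[1,0,0,0,-0.75,1,0,0,0,-0.75]' >/dev/null && python3 chk.py && python3 -m inch '[1,0,0,0,-0.75,1,0,0,0,-0.75]' >/dev/null && python3 chk.py && python3 -m inch '[1,0,0,0,-0.75,1,0,0,0,-0.75]' >/dev/null && python3 chk.py && python3 -m inch '[1,0,0,0,-0.75,1,0,0,0,-0.75]' >/dev/null && python3 chk.py && python3 -m inch '[1,0,0,0,-0.75,1,0,0,0,-0.75]' >/dev/null && python3 chk.py && python3 -m inch '[1,0,0,0,-0.75,1,0,0,0,-0.75]' >/dev/null && python3 chk.py && python3 -m inch '[1,0,0,0,-0.75,1,0,0,0,-0.75]' >/dev/null && python3 chk.py && python3 -m inch '[1,0,0,0,-0.75,1,0,0,0,-0.75]' >/dev/null && python3 chk.py && python3 -m inch '[1,0,0,0,-0.75,1,0,0,0,-0.75]' >/dev/null && python3 chk.py && python3 -m inch '[1,0,0,0,-0.75,1,0,0,0,-0.75]' >/dev/null && python3 chk.py && python3 -m inch '[1,0,0,0,-0.75,1,0,0,0,-0.75]' >/dev/null && python3 chk.py && python3 -m inch '[1,0,0,0,-0.75,1,0,0,0,-0.75]' >/dev/null && python3 chk.py && python3 -m inch '[1,0,0,0,-0.75,1,0,0,0,-0.75]' >/dev/null && python3 chk.py
```

```text
15.3 dv 0 score 0.88 Mz -0.16 F [0.4 6.9 6.3] gap 0.0138
15.55 dv 0 score 0.88 Mz -0.094 F [0.8 6.4 5. ] gap 0.0141
15.8 dv 0 score 0.88 Mz -0.123 F [0.6 7.  5.2] gap 0.0138
16.05 dv 0 score 0.87 Mz -0.142 F [0.8 6.9 5. ] gap 0.014
16.3 dv 0 score 0.87 Mz -0.139 F [1.  6.7 5. ] gap 0.0138
16.55 dv 0 score 0.87 Mz -0.175 F [0.4 8.3 5.6] gap 0.0136
16.8 dv 0 score 0.87 Mz -0.183 F [0.6 6.4 4.8] gap 0.014
17.05 dv 0 score 0.87 Mz -0.162 F [0.5 7.4 5.9] gap 0.0136
17.3 dv 0 score 0.85 Mz -0.079 F [-0.2  6.9  5.3] gap 0.0137
17.55 dv 0 score 0.84 Mz -0.132 F [-0.4  7.2  5.9] gap 0.0138
17.8 dv 0 score 0.81 Mz -0.125 F [0.9 6.9 5.5] gap 0.0141
18.05 dv -1 score 0.78 Mz -0.13 F [-0.   7.8  5.1] gap 0.0139
18.3 dv -1 score 0.75 Mz -0.142 F [0.1 7.6 5.9] gap 0.0137
18.55 dv -1 score 0.72 Mz -0.094 F [-0.5  8.5  6.1] gap 0.014
18.8 dv -1 score 0.71 Mz -0.132 F [0.3 8.1 5.1] gap 0.0142
19.05 dv -2 score 0.7 Mz -0.12 F [0.7 8.3 5.6] gap 0.0138
19.3 dv -2 score 0.69 Mz -0.076 F [-0.3  8.7  5.8] gap 0.0144
19.55 dv -1 score 0.69 Mz -0.124 F [0.6 8.9 6.7] gap 0.0138
19.8 dv -1 score 0.68 Mz -0.14 F [-0.1  9.   5.4] gap 0.0135
20.05 dv -1 score 0.67 Mz -0.061 F [-0.   8.6  5.8] gap 0.014
```

```bash
rm ref.npy; sed -i "s/^T=/np.save('ref.npy',b['color'])\nT=/" chk.py; python3 chk.py; 
python3 -m inch '[1,0,0,0,-0.75,1,0,0,0,-0.75]' >/dev/null && python3 chk.py && python3 -m inch '[1,0,0,0,-0.75,1,0,0,0,-0.75]' >/dev/null && python3 chk.py && python3 -m inch '[1,0,0,0,-0.75,1,0,0,0,-0.75]' >/dev/null && python3 chk.py && python3 -m inch '[1,0,0,0,-0.75,1,0,0,0,-0.75]' >/dev/null && python3 chk.py && python3 -m inch '[1,0,0,0,-0.75,1,0,0,0,-0.75]' >/dev/null && python3 chk.py && python3 -m inch '[1,0,0,0,-0.75,1,0,0,0,-0.75]' >/dev/null && python3 chk.py && python3 -m inch '[1,0,0,0,-0.75,1,0,0,0,-0.75]' >/dev/null && python3 chk.py && python3 -m inch '[1,0,0,0,-0.75,1,0,0,0,-0.75]' >/dev/null && python3 chk.py && python3 -m inch '[1,0,0,0,-0.75,1,0,0,0,-0.75]' >/dev/null && python3 chk.py && python3 -m inch '[1,0,0,0,-0.75,1,0,0,0,-0.75]' >/dev/null && python3 chk.py && python3 -m inch '[1,0,0,0,-0.75,1,0,0,0,-0.75]' >/dev/null && python3 chk.py && python3 -m inch '[1,0,0,0,-0.75,1,0,0,0,-0.75]' >/dev/null && python3 chk.py
```

```text
20.1 dv 0 score 1.0 Mz -0.092 F [-0.4  8.2  6.4] gap 0.014
20.35 dv 0 score 1.0 Mz -0.121 F [-0.   9.2  6.5] gap 0.0139
20.6 dv 0 score 1.0 Mz -0.097 F [-0.   9.8  5.1] gap 0.0136
20.85 dv 0 score 1.0 Mz -0.132 F [-0.6  9.4  6.6] gap 0.0137
21.1 dv 0 score 0.86 Mz -0.122 F [ 0.1 10.1  6.7] gap 0.0141
21.35 dv 0 score 1.0 Mz -0.136 F [-0.8 10.2  6.7] gap 0.014
21.6 dv 0 score 0.98 Mz -0.12 F [-0.5  9.3  5.8] gap 0.0137
21.85 dv 0 score 0.98 Mz -0.293 F [-0.5  9.6  7.7] gap 0.014
```

```bash
python3 - <<'E'
from h import *
import pickle
c,b0,t=pickle.load(open('w.pkl','rb'))
b=np.load('ref.npy')
u,v=[int(round(q)) for q in proj(b0,[.48,.0442,.1])]
print(u,v,[ (z,round(proj(b0,[.48,.0442,z])[1],1)) for z in (.108,.095,.084,.071,.057)])
print(arm.sense()['moment'])
for i in range(v-10,v+26):
  print(i,b0['color'][i,u-7:u+8].mean(1).astype(int),b[i,u-7:u+8].mean(1).astype(int))
E
```

```text
318 221 [(0.108, np.float64(218.2)), (0.095, np.float64(223.5)), (0.084, np.float64(227.9)), (0.071, np.float64(233.1)), (0.057, np.float64(238.6))]
[ 1.49625638  0.03626329 -0.29348151]
211 [ 53  45  50  91 143 162 198 220 222 220 219 216 214 214 213] [ 63  60  64  98 148 169 206 228 228 227 225 223 221 220 218]
212 [ 88  81  80 109 140 142 160 204 222 220 217 215 215 215 216] [119 119 114 141 143 143 162 205 225 223 220 217 217 216 216]
213 [ 99  97  96  99 115 140 142 153 182 207 217 218 219 219 221] [127 147 145 146 147 141 142 154 183 209 219 218 218 217 219]
214 [ 98  97  97  96  98 114 138 140 143 167 209 222 222 221 207] [ 79  74  82 114 144 144 140 140 144 168 209 221 223 220 220]
215 [ 98  98  98  96  93  94 113 138 136 140 160 173 137 134 128] [ 50  46  63 110 147 145 143 142 141 143 161 201 222 207 172]
216 [100  97  97  95  99 113 133 136 129 140 143 142 125 113 113] [ 49  45  48  93 146 145 145 144 143 143 143 156 164 133 118]
217 [ 98  98  97 112 158 190 191 188 185 184 170 143 140 132 122] [ 56  53  54  93 148 147 144 145 145 144 143 144 142 130 120]
218 [ 82  97 100 
[... 2934 characters left out ...]
 113  97  97] [77 80 86 95 92 93 92 87 85 82 86 90 91 90 90]
242 [102 112 151 187 193 193 183 154 144 111  95  99  89  81 101] [ 77  95 148 191 194 194 183 149 132  95  89  89  89  88  86]
243 [155 106 110 138 150 141 114  99  91  91  96 103 110 125 183] [ 80  84 118 145 155 147 118 103  95  93  84  84  84  91 112]
244 [213 157 106 100  99  91  91  92  94 120 147 189 231 231 231] [ 90 104 106 105 101  93  93  94  98 112 107 108 115 158 232]
245 [226 215 157 105  93 101 120 147 189 231 233 231 234 225 188] [160 213 164 108  94 102 121 150 191 235 236 234 234 221 195]
246 [225 228 216 164 148 188 232 232 232 235 225 188 172 132 125] [226 232 221 167 149 191 234 234 233 238 229 193 176 135 128]
```

The row profile shows the head top now 5 px lower (rows 222–225), so the pin has dropped 13 mm. The moment has only just begun to rise, which is about 3 N at the pin. I'll turn back about 2.5° to centre the hole and unload the pin.

```bash
python3 -m inch '[1,0,0,0,0.6,1,0,0,0,0.6,1,0,0,0,0.6,1,0,0,0,0.7,1,0,0,0,0]'; python3 chk.py
python3 -m inch '[2,0,0,0,0,4,0,0,0,0,4,0,0,0,0,4,0,0,0,0]'
python3 -c "
from station import arm;s=arm.sense();print(s['tcp_pos'],s['ee_rot'],s['moment'],s['ft_force'])"
```

```text
time_s: 22.35
tcp_pos: [0.5303, 0.0314, 0.0781]
ee_rot: [-0.001, 0.916, 0.401, 0.001]
ft_force: [-0.2, 9.0, 7.0]
finger_gap: 0.0138
finger_force: 30.0
22.4 dv 0 score 0.99 Mz 0.025 F [-0.3  8.8  6.7] gap 0.0133
time_s: 22.8
tcp_pos: [0.5299, 0.0296, 0.0775]
ee_rot: [0.0, 0.916, 0.401, -0.0]
ft_force: [0.6, -0.4, 1.3]
finger_gap: 0.0386
finger_force: 0.0
[0.52988553 0.02958693 0.0774521 ] [ 2.85395592e-06  9.16046043e-01  4.01073011e-01 -2.94207660e-04] [-0.0310246   0.01137315 -0.01072575] [ 0.62989899 -0.37216378  1.30642386]
```

```bash
python3 -m inch '[4,0,0,-1.5,0,4,0,0,-2,0,4,0,0,-1.5,0,0,0,0,0,0,0,-0.5,-1.1,0,0,0,-0.6,-1.2,0,0,0,-0.6,-1.2,0,0,0,-0.62,-1.17,0,0,0,0,0,0,0,0,0,0,0,0,0,0,0,0.9,0,0,0,0,0.7,0,0,0,0,0,0,0,0,0,0,0]' 10
python3 - <<'E'
from h import *
s=arm.sense();b=cap('scene')['color'];print(s['tcp_pos'],s['finger_gap'])
for i in range(210,242): print(i,b[i,308:329].mean(1).astype(int))
E
```

```text
time_s: 24.2
tcp_pos: [0.4799, 0.0445, 0.1111]
ee_rot: [-0.0, 0.916, 0.401, -0.0]
ft_force: [-0.7, -0.1, 0.0]
finger_gap: 0.0007
finger_force: 0.0
[0.47992735 0.04447061 0.11113888] 0.000730101374735263
210 [231 237 240 158  71  33  40  46  47  48  47  47  47  46  42  44  90 161
 171  99  84]
211 [242 245 241 105  45  36  45  47  48  46  46  47  47  45  43  45 104 189
 217 206 183]
212 [245 249 247 145 104  47  45  46  48  47  46  47  47  47  41  47 111 198
 220 219 219]
213 [253 255 252 157 128  54  43  48  46  46  46  46  48  46  43  49 133 223
 222 221 223]
214 [175 161 137  86  74  41  43  47  46  46  47  47  46  46  41  51 136 225
 220 217 218]
215 [ 98  63  50  45  43  40  45  46  47  47  48  48  47  45  41  51 135 224
 218 214 213]
216 [ 91  49  42  47  43  42  45  49  45  46  47  47  48  46  43  52 138 226
 220 213 213]
217 [100  87  57  53  48  45  47  48  47  48  48  48  47  46  44  56 132 218
 223 216 212]
218 [ 72  69  55  53  48  42  48  46  48  47  48  46  47  47  43  52 103 171
 209 214 210]
219 [ 69  64  55  53  49  44  47  48  47  48  48  45  47  47  45  53  96 143
 
[... 1314 characters left out ...]
4 100 109  75  75  80  85 112 144 146 144 142 141
 141 142 143]
235 [222 222 223 225 228 203 102  84  85  88  89  84  88 116 143 143 143 143
 143 141 140]
236 [223 224 224 221 210 185  86  74  88  92  89  85  80  87 110 132 143 142
 139 140 140]
237 [220 206 198 190 186 168  91  92 109  94  90  85  81  79  83 100 131 141
 141 141 139]
238 [170 156 181 184 187 181 141 100 110  93  89  86  82  81  80  81  95 121
 140 140 139]
239 [152 117 159 187 190 179 137 102 109  91  89  82  75  78  80  80  80  93
 121 141 142]
240 [156 101 117 159 186 187 176 155 127  88  83  80  80  86  81  81  83  86
 107 142 142]
241 [210 136 100 118 159 186 191 189 170  97  78  81 104 131  92  88  89  87
  91 102 113]
```

The closed fingertips are centred above the head with a few mm of clearance. I'll press in stages and watch the force.

```bash
python3 -m inch '[0,0,0,0.2,0,0,0,0,0.2,0,0,0,0,0.1,0,0,0,0,0.1,0,0,0,0,0.1,0]' && python3 -m inch '[0,0,0,0.1,0,0,0,0,0.1,0,0,0,0,0.1,0]'
```

```text
time_s: 24.75
tcp_pos: [0.4806, 0.0445, 0.105]
ee_rot: [0.0, 0.916, 0.401, 0.0]
ft_force: [-0.3, -0.8, 3.9]
finger_gap: 0.0002
finger_force: 2.2
time_s: 25.05
tcp_pos: [0.4802, 0.0445, 0.1018]
ee_rot: [0.0, 0.916, 0.401, 0.0]
ft_force: [-0.3, -0.6, 4.5]
finger_gap: 0.0006
finger_force: 2.5
```

Pressing takes about 5 N, as expected, and there is no side load.

```bash
python3 -m inch '[0,0,0,0.15,0,0,0,0,0.15,0,0,0,0,0.15,0,0,0,0,0.15,0,0,0,0,0.1,0]' && python3 -m inch '[0,0,0,0.07,0,0,0,0,0,0]'&& python3 -m inch '[0,0,0,0.07,0,0,0,0,0,0]'&& python3 -m inch '[0,0,0,0.07,0,0,0,0,0,0]'
```

```text
time_s: 25.55
tcp_pos: [0.4801, 0.0442, 0.0947]
ee_rot: [0.0, 0.916, 0.401, -0.0]
ft_force: [-0.2, -1.4, 6.5]
finger_gap: 0.0008
finger_force: 3.3
time_s: 25.75
tcp_pos: [0.4801, 0.0441, 0.094]
ee_rot: [0.0, 0.916, 0.401, -0.0]
ft_force: [0.3, -2.7, 4.7]
finger_gap: 0.0006
finger_force: 2.7
time_s: 25.95
tcp_pos: [0.4801, 0.0441, 0.0934]
ee_rot: [0.0, 0.916, 0.401, -0.0]
ft_force: [-0.4, -2.6, 5.9]
finger_gap: 0.0003
finger_force: 2.9
time_s: 26.15
tcp_pos: [0.4801, 0.0441, 0.0927]
ee_rot: [0.0, 0.916, 0.401, -0.0]
ft_force: [-0.0, -2.5, 5.9]
finger_gap: 0.0003
finger_force: 3.1
```

```bash
python3 -m inch '[0,0,0,0.05,0,0,0,0,0,0]'&& python3 -m inch '[0,0,0,0.05,0,0,0,0,0,0]'&& python3 -m inch '[0,0,0,0.03,0,0,0,0,0,0]'
```

```text
time_s: 26.35
tcp_pos: [0.4802, 0.044, 0.0925]
ee_rot: [0.0, 0.916, 0.401, 0.0]
ft_force: [-1.6, -3.6, 9.4]
finger_gap: 0.0004
finger_force: 4.8
time_s: 26.55
tcp_pos: [0.4803, 0.044, 0.0924]
ee_rot: [0.001, 0.916, 0.401, 0.0]
ft_force: [-2.4, -4.2, 14.5]
finger_gap: 0.0006
finger_force: 6.9
time_s: 26.75
tcp_pos: [0.4803, 0.044, 0.0923]
ee_rot: [0.001, 0.916, 0.401, 0.0]
ft_force: [-2.8, -3.8, 16.8]
finger_gap: 0.0005
finger_force: 8.3
```

The force rises sharply with the tips at 81 mm, so the head is on the guide. I'll retreat and verify.

```bash
python3 -m inch '[0,0,0,-0.5,0,0,0,0,-1.5,0,0,0,0,-3,0,0,0,0,-3,0,0,0,0,-3,0,0,0,0,0,0,0,0,0,0,0]'
python3 - <<'E'
from h import *
c=cap('scene');b=c['color']
print([(z,round(proj(c,[.48,.0442,z])[1],1)) for z in (.108,.095,.081,.057)])
for i in range(216,242): print(i,b[i,311:326].mean(1).astype(int))
E
```

```text
time_s: 27.45
tcp_pos: [0.48, 0.0446, 0.2013]
ee_rot: [0.0, 0.916, 0.401, 0.0]
ft_force: [-0.3, -0.2, -0.3]
finger_gap: 0.0002
finger_force: 0.0
[(0.108, np.float64(218.2)), (0.095, np.float64(223.5)), (0.081, np.float64(229.1)), (0.057, np.float64(238.6))]
216 [ 96  99 126 199 247 241 240 244 239 141 132 183 239 215 213]
217 [ 92  92  99 173 249 242 240 243 238 142 132 187 241 183 203]
218 [ 68  64  70 165 251 243 241 242 237 153 129 138 155 147 157]
219 [ 65  59  69 165 251 243 240 242 246 236 141 131 181 236 145]
220 [ 65  60  81 178 251 242 240 242 247 238 142 134 188 244 147]
221 [ 64  60  82 177 249 242 241 243 239 164 133 134 144 159 136]
222 [ 64  62  81 178 249 242 232 174 149 131 135 137 138 138 137]
223 [ 62  59  79 177 249 243 243 231 141 132 137 140 140 138 138]
224 [ 54  51  74 174 248 243 243 238 156 133 137 138 137 137 137]
225 [105 103 124 203 247 243 243 247 233 146 135 138 138 139 138]
226 [255 255 254 250 246 243 243 237 169 132 135 139 139 140 137]
227 [166 165 162 162 191 231 228 236 210 140 134 138 136 136 137]
228 [108 132 139 163 185 193 188 193 184 153 135 1
[... 173 characters left out ...]
180 173 166 145 105 109 138 138 138 138]
232 [251 248 200  77  91 124 115  97  94  84 108 140 138 136 138]
233 [232 243 198  78  70  88  79  70  75  73 107 135 135 137 138]
234 [220 222 171  74  73  89  84  71  72  73 116 153 148 132 136]
235 [220 217 168  76  73  88  87  74  68  97 192 254 241 157 133]
236 [219 198 150  73  73  85  85  81  66  70 141 234 250 239 145]
237 [184 175 136  74  82  86  88  91  73  58 112 187 218 234 140]
238 [182 175 144  86  81  87  98  90  70  54  75 132 185 181 123]
239 [209 189 172 131  91  86  92  81  83  87 126 179 189 186 161]
240 [181 207 187 175 151 123 115 126 146 171 183 190 182 154 102]
241 [123 179 216 213 185 185 183 184 187 178 151 138 112  96  89]
```

The head top is now at rows 228–230, against 229.1 expected for a pin fully home. The robot is clear of everything, so I'm handing in.

```bash
python3 -c "from station import job;print(job.sign_off())"
```

```text
the job is handed in; nothing more can be done
None
```

The fixture is locked and handed in at about 27.5 s: the pin is home with its head on the guide, but I saw its drop late and turned about 4.5° too far (about 3 N on the pin), so I turned back 2.5° before pressing.

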